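# Close the ratchet press on a bundle of vial cartons and hold it for taping

## Robot

A 6-joint arm with a two-finger parallel gripper is mounted at the origin on a cart in front of the work surface, level with it; the furniture and walls round the work are solid. World frame = base frame: x ahead of the robot, y to its left, z up, the work surface at z = 0. Lengths are in m, angles in rad, forces in N, time in s.
With the tool pointing down it reaches from about 0.35 to 0.95 m from the base axis. Payload 17.4 kg.
Tool frame: the origin (TCP) lies midway between the tips of the shut fingers; the grasp point (between the pads) lies 19 mm behind it; z points along the fingers, y is the direction in which the jaws open and shut (so a half turn about z gives the same grasp; the last joint's range is limited). The gripper opens to 93 mm and grips with 3 to 60 N. Pads are 15 mm wide; open, the fingers measure 128 mm over their backs; the gripper's body (75 mm by 188 mm) begins 65 mm behind the grasp point.
Start: joints at [-1.254, 0.116, 1.442, -0, 1.584, -0.038], TCP at [0.234, -0.633, 0.219] pointing down, gripper open.
Joint ranges: [-2.83, 2.83], [-0.83, 2.19], [0.07, 2.5], [-1.14, 4.28], [0.01, 3], [-2.97, 2.97]. Speed limits (rad/s): [1.89, 1.89, 2.22, 3.14, 3.14, 3.14].

## Interface

Orientations are given as a rotation vector (axis times angle).
In Python, from workcell import * gives the robot as it stands.
- The arm moves only by the tool apply_moves, never from a script. Its argument "deltas" is a list of rows, each a list of 2 entries, a list of its own where there are three numbers: the shift along the tool's x, y, z normalised to -1 to 1, where 1 is 100 cm, then the turn, a rotation vector about the tool's x, y, z normalised to -1 to 1, where 1 is 90 degrees. A call has 1 to 12 rows; each row is the pose to reach, as a shift and turn from the pose commanded when the call began, along the tool's axes at that moment; what a row does not reach only later rows make up. A row lasts 1/10 s, in which the tool goes at most 50 mm and 8.59 degrees, less where a joint would pass 70% of its speed; a pose out of reach is approached as far as the arm can. A call with a number of a shift or a turn outside -1 to 1 is refused whole. A call with a gripper value outside its range is refused whole. "grip" is the opening, from 0 (shut) to 1 (fully open), set as the call begins (left out, the last holds). The fingers move at their own pace and stop on an object; "force" is the grip in N (left out, the last holds). Time passes only in rows, so rows that repeat a pose let the fingers close. It gives the time, the measured TCP pose, the force and the opening at its end, in the units of the state.
- get_state(): the state, without advancing time (a new reading comes with each control period).
- get_image(name): name is "scene" or "top" or "wrist"; returns the picture (400x640x3 uint8, red, green, blue); there is no depth.
- camera_model(name): a dict with "K" (3x3 intrinsics, pixels), "world_to_cam" (4x4, takes a point from world to camera coordinates). Camera axes: x right, y down, z forward; pixel columns grow to the right and rows downward; lengths in m; the calibration is good to about 2 mm. A picture is of the moment at which its call begins: read the wrist's pose just before it. camera_model takes no time and is no camera call; for the wrist camera it gives the pose at the moment of the call.
- hand_in(): hands the job in, once; it reports no verdict.
Trained networks look in the newest picture that a camera, given by its name, has taken for a name from the list of things; names that differ only in an ending like _2 or _b are one class to them, and where a whole thing is asked for, a point or a joint stands for the part that bears it (a point fixed in the world has none). Each returns a list of dicts, best first, with "confidence" (0 to 1); they miss things now and then, are a little off and sometimes report something else, mostly with a low value. They report only what shows in the picture. A call takes as long as a camera call.
- boxes_of(query, camera): "bbox" ([left, top, width, height] in pixels, round what is visible of it).
- cut_out(query, camera): "region" (400x640 bool, what is visible of it) and "bbox" ([left, top, width, height] in pixels, round what is visible of it).
- tip_of(query, camera): "centre" ([column, row] in pixels: a listed point, or the origin of a listed thing).
The state is a dict: "time": time; "joint_positions": joint angles; "joint_vel": joint speeds; "joint_torque": joint torques, N m; "eef_pos": TCP position; "tcp_rot": TCP orientation; "wrist_force": force on the tool from outside, world axes, zero at the start; "wrist_torque": the same for the moment, N m; "finger_gap": finger opening in m.
Only numpy, scipy, OpenCV 4.12 (cv2) and the standard library are available. Lean on these libraries where they do the work, as an engineer would, in place of code of your own. Each camera call takes 0.05 s, during which the arm holds its last target.

## Task

Lay the loose vial carton in the bundling press, flat on the bed in the gap between the two cartons already there and the pusher, with its long side across the bed like theirs, and let go of it. Then pump the press's red trigger (squeeze it toward the fixed grip, let it spring back, squeeze again) until the pusher has closed the three cartons up tight against the end stop; drive the pusher by the trigger alone, press gently enough not to crush the cartons, and leave the other things on the table where they are. Do not let go at the end: finish while still squeezing the trigger, so that the pusher keeps bearing on the row with a light pressure of 10 to 70 N while I tape the bundle.

Things in the scene. Friction and masses are not known exactly. Their poses are not given: they have to be found in the camera images.
- press: bundling press fixed to the table: plywood board 154 x 392 x 15 mm with a ratchet rod clamp. Origin on the table under the board's middle; x away from the handle, y along the rod toward the end stop, z up. Pump head (dark steel, to 60 mm above the table): x -0.056 to 0.03, y -0.14 to -0.056 m; the rod's tail reaches y = -0.20 m
- bed (a point): centre of the bed for the cartons, on its white surface 15 mm above the table (press x = 0, y = 0.07 m). The bed runs along the press's y from the pusher to the end stop, between two aluminium side rails with inner faces at x = -0.063 and 0.063 m, tops 26 mm above the table
- end_stop (a point): point on the bed's surface (15 mm above the table) at the foot of the end stop's inner face, mid-width (press x = 0, y = 0.175 m); carton_1's side face shall bear on this face. The stop is 65 mm high
- pusher (a joint): advance of the pusher and its toothed rod toward the end stop, m: 0 drawn back (face at press y = -0.036), starts at 0 to 0.008, about 0.061 when three cartons are tight, 0.075 at most. Only the trigger may drive it; a pawl keeps it from sliding back more than one 4 mm tooth
- pusher_face (a point): centre of the pusher's front face (plate 70 mm wide, 36 mm high, centre 38 mm above the table); moves with the pusher along the press's y
- trigger (a joint): angle of the red trigger, rad: 0 let go (a spring returns it), 0.44 squeezed to its stop; a full squeeze advances the pusher three teeth (12 mm), a part squeeze fewer. Stalls before its stop once the row is tight. Pull at trigger_face: about 5 N to advance; 10 N press the row with some 10 N, 20 N with 25 N, 40 N with 60 N. A two-finger gripper that bears on it with one finger may pull twice its set grip
- trigger_face (a point): place to pull the trigger: on its outer face, the side away from the grip (press +y), 38 mm above the table; moves 22 mm toward the grip in a full squeeze, turning about an upright pin 50 mm away on the +x side. The trigger is a red lever 10 mm thick, 30 mm high, that ends 33 mm beyond this point on the -x side
- grip_face (a point): matching place on the black fixed grip: on its outer face, away from the trigger (press -y), 38 mm above the table (press x = -0.091, y = -0.161 m). The grip is 20 mm thick, 34 mm high and never moves. From this face to the trigger's outer face: 59 mm along the press's y let go, 37 mm squeezed. 30 mm outside both faces is free
- carton_1: white and blue vial carton 50 x 106 x 43 mm, about 0.085 kg, crushed by over 80 N; in the press beside the end stop; origin at the centre of its underside, x along the 50 mm width, y along the 106 mm length, z up. Its length lies along the press's x
- carton_2: the second carton in the press, the same, on the pusher's side of carton_1, a few mm away from it
- carton_3: the loose carton to be added, the same size and axes, lying flat on the table to the right of the press (world -y side); grasp it across its 50 mm width
- tape_measure: yellow tape measure 40 x 67 x 61 mm on the left, near the bag sealer; to be left alone
- gel_bottle: clear pump bottle of hand gel, 55 mm across, 149 mm high, beside the cardboard tray at the right; to be left alone
- packing_tape: roll of brown packing tape, 106 mm across, 48 mm high, lying in front of the red tote on the left; to be left alone
- ring_scanner: small black finger scanner 49 x 33 x 21 mm at the right, near the gel bottle; to be left alone
- marker: white marker with red cap, 136 mm long, lying behind the press, between tote and tray; to be left alone

How it is judged:
By the outcome, as a careful person would: the job done as asked, in the order asked, and still so for the second after the job is handed in, while the arm keeps its last pose, push and grip.
It also fails if it takes over 72 s, if anything falls off the work surface, if the arm or the gripper's body presses on something with over 40 N, if the wrist force passes 120 N, or if a joint passes its speed limit or range.

## Working session

There is one attempt and no reset: what is moved stays moved. The work goes in short steps, Python scripts to look and compute and a tool call to move; the robot and the scene stay as the last step left them, time stands still between calls to the robot, and variables do not carry over. Pictures are saved under pics/ and viewed, and the job is handed in when it is done.

Besides the shell and the picture viewer there is one more tool, called after ">>>" as name([rows], argument=value, ...), one row to a line, values as JSON. apply_moves: Moves the arm, as the interface text tells. Scaled input: -1 to 1 covers 100 cm each way for a shift and 90 degrees each way for a turn. Its arguments: {"type":"object","properties":{"deltas":{"type":"array","items":{"type":"array"}},"grip":{"type":"number"},"force":{"type":"number"}},"required":["deltas"]}

```bash
ls; mkdir -p pics; python3 - <<'E'
from workcell import *
import cv2
s=get_state(); print(s)
for n in ["scene","top","wrist"]:
    im=get_image(n); cv2.imwrite(f"pics/a_{n}.png",im[:,:,::-1]); m=camera_model(n); print(n,m["K"],m["world_to_cam"])
E
```

```text
pics
{'time': 0.0, 'joint_positions': array([-1.25378263e+00,  1.16472949e-01,  1.44230586e+00,  7.45496149e-06,
        1.58401903e+00, -3.78082953e-02]), 'joint_vel': array([-8.44440880e-04,  5.43710508e-05, -2.60746209e-03, -9.95845817e-04,
       -3.96295436e-04, -5.98960838e-04]), 'joint_torque': array([-1.97931222e-03, -7.21273255e+01, -6.22607589e+01,  7.78222620e-02,
        2.37239536e-02, -1.16351089e-04]), 'eef_pos': array([ 0.23442842, -0.63274131,  0.21788877]), 'tcp_rot': array([-3.09110612e+00, -5.54223260e-01,  2.51734247e-04]), 'wrist_force': array([-0.37478482, -0.8977629 ,  0.09847621]), 'wrist_torque': array([ 0.01326429, -0.01900662, -0.01695267]), 'finger_gap': 0.09291267061523752}
scene [[513.15679068   0.         320.71419334]
 [  0.         513.15679068 208.87653069]
 [  0.           0.           1.        ]] [[-0.86467596 -0.50213917  0.01384656  0.48527842]
 [-0.22159799  0.35656082 -0.90761154  0.18011822]
 [ 0.45081017 -0.78785826 -0.4195826   1.22417271]
 [ 0.          0.          0.          1.        ]]
top [[398.44503858   0.         314.0377881 ]
 [  0.         398.44503858 200.64323311]
 [  0.           0.           1.        ]] [[ 8.25534117e-03 -9.99965923e-01 -5.09985399e-05 -2.19203674e-02]
 [-9.85232053e-01 -8.12498125e-03 -1.71031536e-01  5.48244094e-01]
 [ 1.71025294e-01  1.46216908e-03 -9.85265554e-01  1.00408947e+00]
 [ 0.00000000e+00  0.00000000e+00  0.00000000e+00  1.00000000e+00]]
wrist [[310.40963697   0.         317.77692687]
 [  0.         310.40963697 198.0341098 ]
 [  0.           0.           1.        ]] [[ 3.46854962e-01 -9.37918571e-01 -6.23887383e-04 -6.75510547e-01]
 [-9.00155964e-01 -3.33076541e-01  2.80676430e-01 -3.25857530e-02]
 [-2.63459438e-01 -9.67924166e-02 -9.59802247e-01  3.91487662e-01]
 [ 0.00000000e+00  0.00000000e+00  0.00000000e+00  1.00000000e+00]]
```

View pics/a_scene.png

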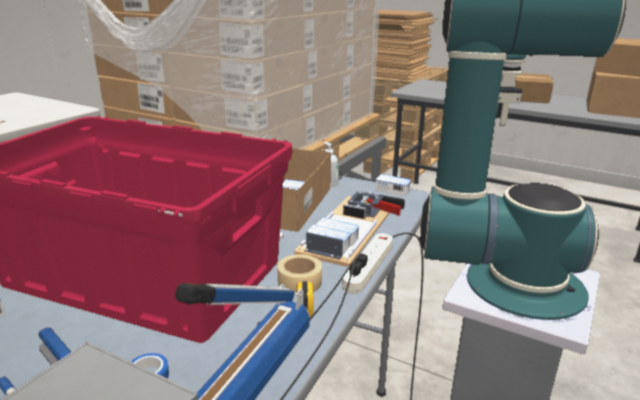

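View pics/a_top.png

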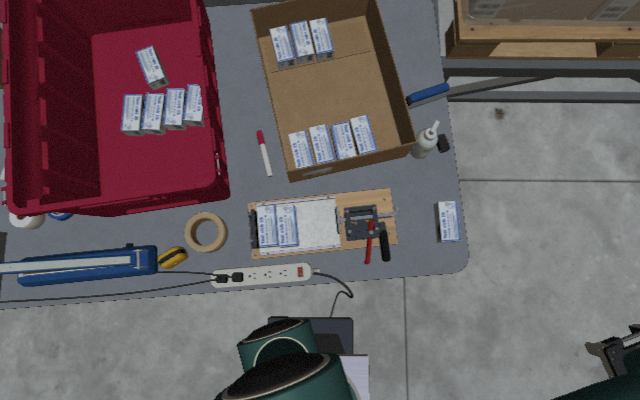

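View pics/a_wrist.png

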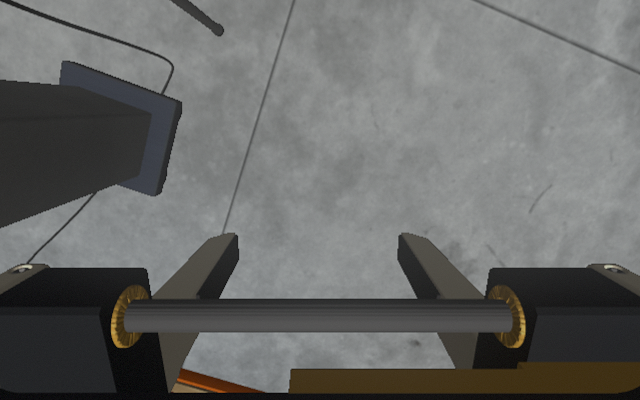

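```bash
python3 - <<'E'
from workcell import *
for q in ["press","bed","end_stop","pusher_face","trigger_face","grip_face","carton_3","carton_1"]:
    for c in ["top"]:
        print(q,c,[(d["centre"],round(d["confidence"],2)) for d in tip_of(q,c)][:5])
for q in ["trigger","carton_3","pusher"]:
    print(q,[(d["bbox"],round(d["confidence"],2)) for d in boxes_of(q,"top")][:5])
E
```

```text
press top [([323.1, 225.6], 0.62)]
bed top [([297.1, 224.6], 0.74)]
end_stop top [([256.6, 227.1], 0.7)]
pusher_face top [([336.7, 219.4], 0.76)]
trigger_face top [([366.6, 250.0], 0.74)]
grip_face top [([388.3, 252.6], 0.88)]
carton_3 top [([270.8, 225.9], 0.83), ([288.2, 225.4], 0.65), ([440.5, 225.1], 0.57)]
carton_1 top [([270.8, 225.9], 0.83), ([288.2, 225.4], 0.65), ([440.5, 225.1], 0.57)]
trigger [([366.2, 220.3, 8.3, 44.1], 0.61)]
carton_3 [([257.2, 203.7, 20.4, 44.6], 0.88), ([431.7, 203.0, 27.3, 40.2], 0.87), ([276.4, 204.0, 23.9, 43.0], 0.63), ([248.2, 190.2, 151.0, 73.2], 0.27)]
pusher [([335.2, 205.4, 65.4, 28.4], 0.55)]
```

```bash
cat > h.py <<'E'
from workcell import *
import numpy as np, cv2
from scipy.spatial.transform import Rotation as R
def ray(cam,px,z,m=None):
    m=m or camera_model(cam); K=m["K"];T=np.array(m["world_to_cam"])
    d=np.linalg.inv(K)@np.array([px[0],px[1],1.]); Rw=T[:3,:3].T; c=-Rw@T[:3,3]; d=Rw@d
    return c+d*(z-c[2])/d[2]
def proj(cam,p,m=None):
    m=m or camera_model(cam); T=np.array(m["world_to_cam"]); q=np.asarray(p)@T[:3,:3].T+T[:3,3]
    q=q@np.array(m["K"]).T; return q[...,:2]/q[...,2:]
E
python3 - <<'E'
from h import *
im=cv2.imread("pics/a_top.png")
c=cv2.resize(im[175:285,240:410],None,fx=4.7,fy=4.7,interpolation=cv2.INTER_CUBIC);cv2.imwrite("pics/a_c1.png",c)
c=cv2.resize(im[190:260,420:480],None,fx=8,fy=8,interpolation=cv2.INTER_CUBIC);cv2.imwrite("pics/a_c2.png",c)
for n,p,z in [("bed",(297.1,224.6),.015),("stop",(256.6,227.1),.015),("pf",(336.7,219.4),.038),("tf",(366.6,250),.038),("gf",(388.3,252.6),.038),("c1",(270.8,225.9),.015),("c2",(288.2,225.4),.015),("c3",(440.5,225.1),0),("press",(323.1,225.6),0)]: print(n,ray("top",p,z).round(4))
E
```

```text
bed [0.4882 0.0277 0.015 ]
stop [0.4805 0.1365 0.015 ]
pf [ 0.5002 -0.0776  0.038 ]
tf [ 0.4206 -0.1554  0.038 ]
gf [ 0.4143 -0.2118  0.038 ]
c1 [0.4841 0.0984 0.015 ]
c2 [0.4858 0.0516 0.015 ]
c3 [ 0.4917 -0.3631  0.    ]
press [ 0.4877 -0.0426  0.    ]
```

View pics/a_c1.png

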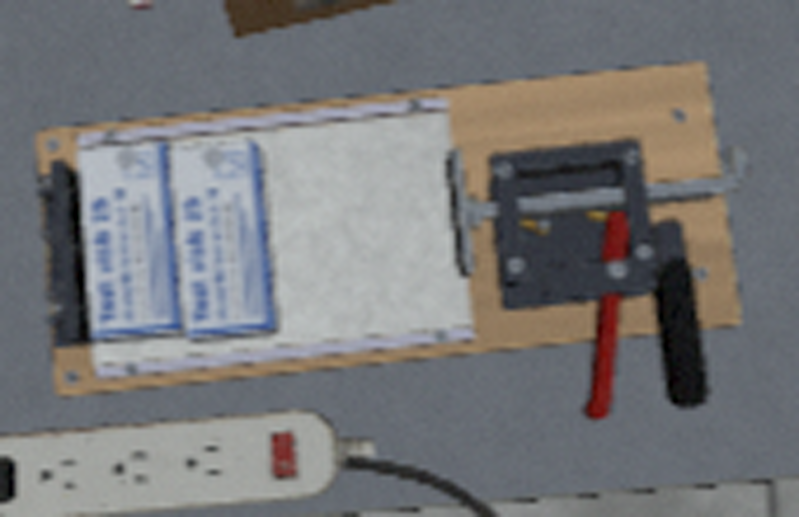

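View pics/a_c2.png

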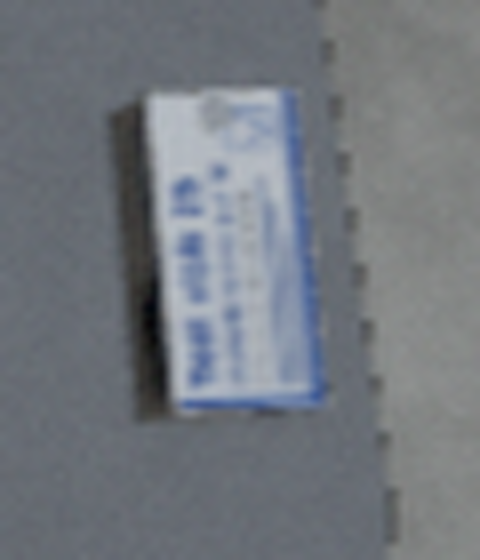

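```bash
cat >> h.py <<'E'
from scipy.optimize import least_squares
def Tpress(): return np.load("press.npy")
def p2w(p,z=None):
    x,y,a=np.load("press.npy"); p=np.asarray(p,float); c,s=np.cos(a),np.sin(a)
    return np.array([x+c*p[0]-s*p[1],y+s*p[0]+c*p[1],p[2]])
def w2p(w):
    x,y,a=np.load("press.npy"); c,s=np.cos(a),np.sin(a); d=np.asarray(w)[:2]-[x,y]
    return np.array([c*d[0]+s*d[1],-s*d[0]+c*d[1],w[2]])
def delta(pos,yaw,cur=None):
    """tool down, tool x axis at angle yaw in world; cur=(pos,rotvec) commanded"""
    st=get_state()
    p,r=cur if cur else (st["eef_pos"],st["tcp_rot"])
    C=R.from_rotvec(r); t=R.from_matrix([[np.cos(yaw),np.sin(yaw),0],[np.sin(yaw),-np.cos(yaw),0],[0,0,-1]])
    sh=C.inv().apply(np.asarray(pos)-p); tu=(C.inv()*t).as_rotvec()/(np.pi/2)
    print("shift",sh.round(4),"turn",tu.round(4),"rows>=",np.linalg.norm(sh)/.05, np.linalg.norm(tu)*90/8.59)
E
python3 - <<'E'
from h import *
u=lambda x,y:((np.array([x,y])+.5)/4.7-.5+[240,175])
cor=[(37,132),(706,63),(741,323),(58,395)]
W=np.array([ray("top",u(*c),.015)[:2] for c in cor]); print(W)
M=np.array([[.077,.196],[.077,-.196],[-.077,-.196],[-.077,.196]])
def f(v):
    c,s=np.cos(v[2]),np.sin(v[2]); return (M@np.array([[c,s],[-s,c]])+v[:2]-W).ravel()
r=least_squares(f,[.49,-.04,.05]); print(r.x,r.fun.round(4)); np.save("press.npy",r.x)
for n,p,z in [("bed",(297.1,224.6),.015),("stop",(256.6,227.1),.015),("pf",(336.7,219.4),.038),("tf",(366.6,250),.038),("gf",(388.3,252.6),.038),("c1",(270.8,225.9),.015),("c2",(288.2,225.4),.015),("press",(323.1,225.6),0)]: print(n,w2p(ray("top",p,z)).round(4))
print("c2 top pusher-side", w2p(ray("top",u(262,145),.058)),w2p(ray("top",u(274,330),.058)))
print("pusher face top", w2p(ray("top",u(447,152),.056)),w2p(ray("top",u(465,275),.056)))
u=lambda x,y:((np.array([x,y])+.5)/8-.5+[420,190])
W=np.array([ray("top",u(*c),.043)[:2] for c in [(147,92),(291,90),(326,400),(180,402)]]); print(W)
M=np.array([[.053,.025],[.053,-.025],[-.053,-.025],[-.053,.025]])
r=least_squares(f,[.49,-.36,.1]); print("c3",r.x,r.fun.round(4)); print(proj("top",np.c_[M@np.eye(2)*0+r.x[:2],[0]*4])[0])
E
```

```text
[[ 0.54685828  0.16352361]
 [ 0.59078512 -0.22436586]
 [ 0.44011909 -0.24059499]
 [ 0.39642055  0.14612235]]
[ 0.49354576 -0.03882872  0.11245619] [ 0.0012  0.0011  0.0013 -0.0006 -0.0011 -0.0016 -0.0014  0.0012]
bed [0.0021 0.0667 0.015 ]
stop [0.0067 0.1757 0.015 ]
pf [ 0.0023 -0.0393  0.038 ]
tf [-0.0856 -0.1077  0.038 ]
gf [-0.0981 -0.163   0.038 ]
c1 [0.006  0.1375 0.015 ]
c2 [0.0025 0.0908 0.015 ]
press [-0.0063 -0.0031  0.    ]
c2 top pusher-side [0.047462   0.06508624 0.058     ] [-0.05488129  0.06838905  0.058     ]
pusher face top [ 0.0331923  -0.03661446  0.056     ] [-0.03573533 -0.03872991  0.056     ]
[[ 0.55071997 -0.34557463]
 [ 0.55178552 -0.39328607]
 [ 0.44938126 -0.39928868]
 [ 0.44833876 -0.3517174 ]]
c3 [ 0.50005638 -0.3724667   0.05256736] [ 0.0009  0.0009  0.0025 -0.0014 -0.0009 -0.0009 -0.0025  0.0014]
[443.79399631 222.08213589]
```

```bash
python3 - <<'E'
from h import *
delta([0.5,-0.3725,0.13],0.05)
E
```

```text
shift [ 0.3395 -0.152   0.0886] turn [-0.     0.     0.194] rows>= 7.646964355816841 2.03308120373337
```

>>> apply_moves([
  [[0.3395,-0.152,0.0886],[0,0,0.194]],
  [[0.3395,-0.152,0.0886],[0,0,0.194]],
  [[0.3395,-0.152,0.0886],[0,0,0.194]],
  [[0.3395,-0.152,0.0886],[0,0,0.194]],
  [[0.3395,-0.152,0.0886],[0,0,0.194]],
  [[0.3395,-0.152,0.0886],[0,0,0.194]],
  [[0.3395,-0.152,0.0886],[0,0,0.194]],
  [[0.3395,-0.152,0.0886],[0,0,0.194]],
  [[0.3395,-0.152,0.0886],[0,0,0.194]],
  [[0.3395,-0.152,0.0886],[0,0,0.194]],
  [[0.3395,-0.152,0.0886],[0,0,0.194]],
])

```text
time: 1.8
eef_pos: [0.4997, -0.3731, 0.1304]
tcp_rot: [3.14, 0.078, 0.0]
wrist_force: [-0.8, -1.6, 1.0]
finger_gap: 0.0934
```

```bash
python3 - <<'E'
from h import *
s=get_state(); print(s["eef_pos"],s["tcp_rot"],s["time"])
m=camera_model("wrist"); im=get_image("wrist")[:,:,::-1].copy()
M=np.array([[.053,.025],[.053,-.025],[-.053,-.025],[-.053,.025]]); a=.0526
c,sn=np.cos(a),np.sin(a)
P=np.c_[M@np.array([[c,sn],[-sn,c]])+[.5,-.3725],[.043]*4]
for q in proj("wrist",P,m): cv2.circle(im,tuple(int(v) for v in q.round()),3,(0,0,255),1)
cv2.imwrite("pics/b_w.png",im)
delta([0.5,-0.3725,0.014],0.05)
E
```

```text
[ 0.49966278 -0.37313731  0.13040653] [3.14017640e+00 7.78460872e-02 3.38073385e-04] 1.8
shift [ 0.0005 -0.0009  0.1165] turn [ 0.0003 -0.0002 -0.0006] rows>= 2.329829388683949 0.0075098299326007
```

View pics/b_w.png

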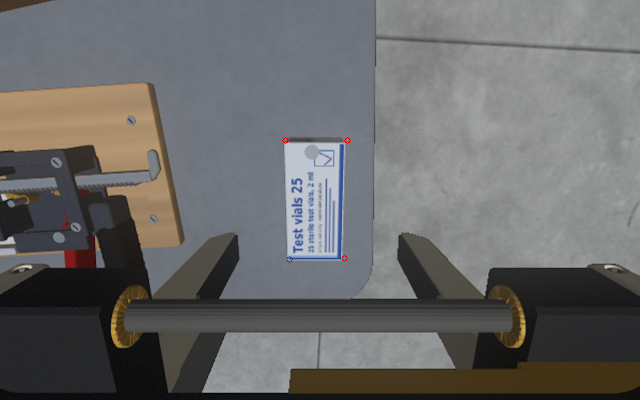

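>>> apply_moves([
  [[0.0005,-0.001,0.04],[0,0,0]],
  [[0.0005,-0.001,0.08],[0,0,0]],
  [[0.0005,-0.001,0.105],[0,0,0]],
  [[0.0005,-0.001,0.117],[0,0,0]],
  [[0.0005,-0.001,0.117],[0,0,0]],
])

```text
time: 2.35
eef_pos: [0.4996, -0.3717, 0.0121]
tcp_rot: [-3.139, -0.077, 0.002]
wrist_force: [-0.4, -0.2, -0.2]
finger_gap: 0.0929
```

>>> apply_moves([
  [[0,0,0],[0,0,0]],
  [[0,0,0],[0,0,0]],
  [[0,0,0],[0,0,0]],
  [[0,0,0],[0,0,0]],
  [[0,0,0],[0,0,0]],
  [[0,0,0],[0,0,0]],
], grip=0.3, force=12)

```text
time: 2.95
eef_pos: [0.5006, -0.3714, 0.0132]
tcp_rot: [3.141, 0.079, 0.0]
wrist_force: [-0.7, -2.0, 3.5]
finger_gap: 0.05
```

```bash
python3 - <<'E'
from h import *
s=get_state()
x,y,a=np.load("press.npy"); print(p2w([-.002,.0145,.14]))
delta(p2w([-.002,.0145,.14]),a)
E
```

```text
[ 0.48993121 -0.02464475  0.14      ]
shift [ 0.0068 -0.3469 -0.1268] turn [ 0.0001 -0.0001 -0.0397] rows>= 7.387993125190742 0.415604766301977
```

>>> apply_moves([
  [[0,0,-0.03],[0,0,0]],
  [[0,0,-0.08],[0,0,0]],
  [[0,0,-0.127],[0,0,0]],
  [[0,0,-0.127],[0,0,0]],
])

```text
time: 3.35
eef_pos: [0.5024, -0.3729, 0.1475]
tcp_rot: [3.134, 0.079, 0.011]
wrist_force: [0.7, 0.9, -0.9]
finger_gap: 0.0501
```

```bash
python3 - <<'E'
from h import *
x,y,a=np.load("press.npy")
delta(p2w([-.002,.0145,.14]),a)
E
```

```text
shift [ 0.005  -0.3485  0.0053] turn [ 0.0042 -0.0043 -0.0397] rows>= 6.97206419670535 0.42031622383472195
```

>>> apply_moves([
  [[0.006,-0.348,0],[0,0,-0.04]],
  [[0.006,-0.348,0],[0,0,-0.04]],
  [[0.006,-0.348,0],[0,0,-0.04]],
  [[0.006,-0.348,0],[0,0,-0.04]],
  [[0.006,-0.348,0],[0,0,-0.04]],
  [[0.006,-0.348,0],[0,0,-0.04]],
  [[0.006,-0.348,0],[0,0,-0.04]],
  [[0.006,-0.348,0],[0,0,-0.04]],
  [[0.006,-0.348,0],[0,0,-0.04]],
  [[0.006,-0.348,0],[0,0,-0.04]],
])

```text
time: 4.35
eef_pos: [0.489, -0.0242, 0.1398]
tcp_rot: [3.136, 0.177, -0.0]
wrist_force: [0.6, 0.1, 0.6]
finger_gap: 0.0499
```

```bash
python3 - <<'E'
from h import *
x,y,a=np.load("press.npy"); s=get_state(); print(w2p(s["eef_pos"]))
delta(p2w([-.002,.0145,.029]),a)
m=camera_model("wrist");im=get_image("wrist")[:,:,::-1].copy()
for p in [(.063,.175,.026),(.063,-.036,.026),(.035,-.036,.056),(.05,.066,.058),(-.05,.066,.058),(.05,-.01,.058),(.077,.196,.015)]:
    q=proj("wrist",p2w(p),m); cv2.circle(im,tuple(int(v) for v in q.round()),3,(0,0,255),1)
cv2.imwrite("pics/c_w.png",im)
t=get_image("top")[:,:,::-1]; cv2.imwrite("pics/c_t.png",cv2.resize(t[150:285,220:420],None,fx=4,fy=4,interpolation=cv2.INTER_CUBIC))
E
```

```text
[-0.00283984  0.01502946  0.13978472]
shift [0.0009 0.0005 0.1108] turn [0.0001 0.0002 0.    ] rows>= 2.215783385824134 0.002519854550509838
```

View pics/c_w.png

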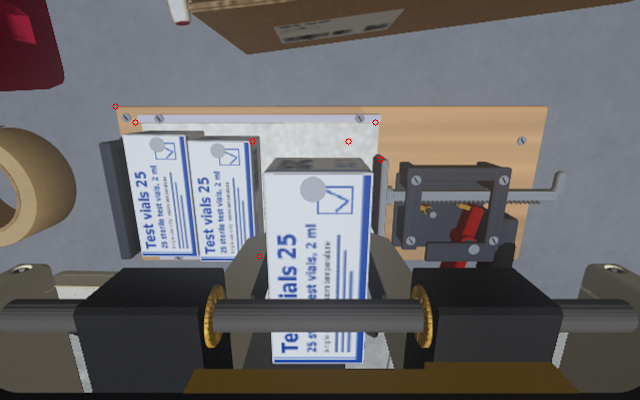

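View pics/c_t.png

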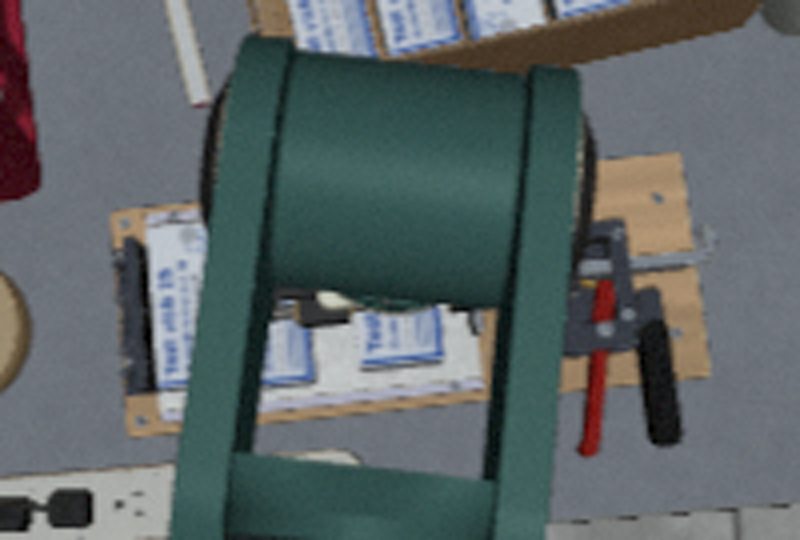

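```bash
python3 - <<'E'
from h import *
m=camera_model("wrist")
for n,q,z in [("c2 corner",(260,138),.058),("c2 edge low",(250,235),.058),("c1 corner",(123,140),.058),("c1 left low",(141,255),.058),("pusher top far",(376,156),.056),("pusher low",(385,215),.056),("rail",(378,121),.026),("board",(115,106),.015),("board R",(547,107),.015)]:
    print(n,w2p(ray("wrist",q,z,m)).round(4))
E
```

```text
c2 corner [0.0524 0.0593 0.058 ]
c2 edge low [-0.0302  0.0724  0.058 ]
c1 corner [0.051  0.1675 0.058 ]
c1 left low [-0.049   0.1695  0.058 ]
pusher top far [ 0.0377 -0.0333  0.056 ]
pusher low [-0.0128 -0.0436  0.056 ]
rail [ 0.0639 -0.0391  0.026 ]
board [0.0769 0.196  0.015 ]
board R [ 0.0754 -0.1927  0.015 ]
```

```bash
python3 - <<'E'
import cv2
im=cv2.imread("pics/c_w.png");cv2.imwrite("pics/c_z.png",cv2.resize(im[90:280,90:410],None,fx=2.5,fy=2.5,interpolation=cv2.INTER_CUBIC))
E
```

```text
(no output)
```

View pics/c_z.png

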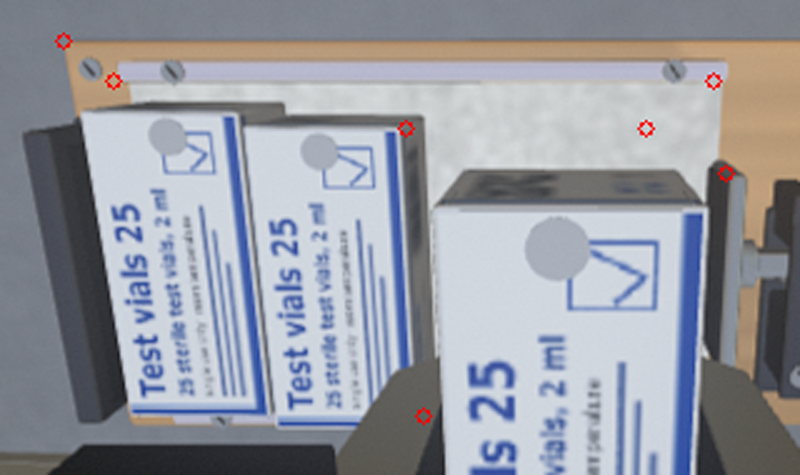

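>>> apply_moves([
  [[0.001,0.0005,0.035],[0,0,0]],
  [[0.001,0.0005,0.065],[0,0,0]],
  [[0.001,0.0005,0.09],[0,0,0]],
  [[0.001,0.0005,0.103],[0,0,0]],
  [[0.001,0.0005,0.109],[0,0,0]],
  [[0.001,0.0005,0.111],[0,0,0]],
  [[0.001,0.0005,0.111],[0,0,0]],
])

```text
time: 5.15
eef_pos: [0.4906, -0.0242, 0.0299]
tcp_rot: [3.136, 0.177, 0.001]
wrist_force: [0.4, 0.8, -1.5]
finger_gap: 0.05
```

```bash
python3 - <<'E'
from h import *
s=get_state(); print(w2p(s["eef_pos"]),s["wrist_force"])
im=get_image("wrist")[:,:,::-1]; cv2.imwrite("pics/d_w.png",im)
E
```

```text
[-0.00129619  0.01483928  0.02987559] [ 0.38548183  0.823711   -1.46162327]
```

View pics/d_w.png

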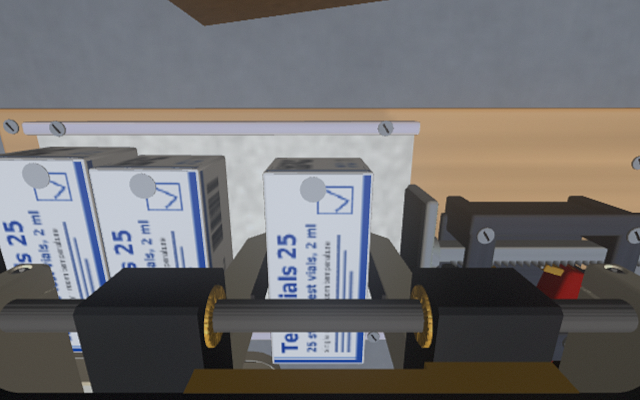

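>>> apply_moves([
  [[0,0,0.001],[0,0,0]],
  [[0,0,0.0015],[0,0,0]],
  [[0,0,0.0015],[0,0,0]],
])

```text
time: 5.5
eef_pos: [0.4905, -0.024, 0.0282]
tcp_rot: [3.136, 0.177, 0.002]
wrist_force: [0.2, -0.3, 3.6]
finger_gap: 0.0499
```

>>> apply_moves([
  [[0,0,0],[0,0,0]],
  [[0,0,0],[0,0,0]],
  [[0,0,0],[0,0,0]],
], grip=0.61)

```text
time: 5.8
eef_pos: [0.4901, -0.024, 0.0275]
tcp_rot: [-3.137, -0.177, 0.0]
wrist_force: [0.3, -1.1, -0.0]
finger_gap: 0.0564
```

>>> apply_moves([
  [[0,0,-0.02],[0,0,0]],
  [[0,0,-0.06],[0,0,0]],
  [[0,0,-0.11],[0,0,0]],
  [[0,0,-0.13],[0,0,0]],
  [[0,0,-0.13],[0,0,0]],
])

```text
time: 6.3
eef_pos: [0.4914, -0.0241, 0.1611]
tcp_rot: [3.136, 0.177, 0.008]
wrist_force: [1.0, -0.6, -1.1]
finger_gap: 0.0572
```

```bash
python3 - <<'E'
from h import *
s=get_state(); print(w2p(s["eef_pos"]),s["wrist_force"],s["finger_gap"])
m=camera_model("wrist");im=get_image("wrist")[:,:,::-1].copy()
for p in [(-.091,-.161,.038),(-.091,-.102,.038),(-.091,-.124,.038),(-.1,-.102,.053),(-.077,-.196,.015)]:
    q=proj("wrist",p2w(p),m); print(q)
cv2.imwrite("pics/e_w.png",im)
x,y,a=np.load("press.npy")
delta(p2w([-.094,-.1425,.11]),a)
E
```

```text
[-0.00052718  0.01486251  0.1610804 ] [ 1.01521381 -0.55537742 -1.0823613 ] 0.05716107618207294
[484.81346929 275.83107874]
[428.51623147 275.87730625]
[449.51151111 275.86006633]
[432.75863471 291.52065664]
[507.51996412 253.77622608]
shift [-0.093   0.1575  0.0485] turn [ 0.0003 -0.0014  0.0003] rows>= 3.7840341919793117 0.015817515748358657
```

View pics/e_w.png

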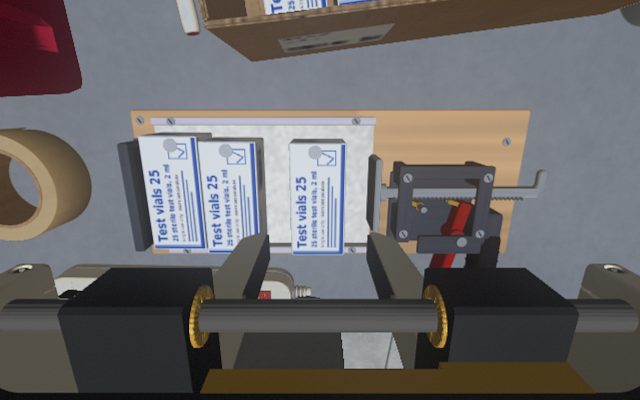

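>>> apply_moves([
  [[-0.093,0.1575,0],[0,0,0]],
  [[-0.093,0.1575,0],[0,0,0]],
  [[-0.093,0.1575,0.0],[0,0,0]],
  [[-0.093,0.1575,0.02],[0,0,0]],
  [[-0.093,0.1575,0.03],[0,0,0]],
  [[-0.093,0.1575,0.03],[0,0,0]],
  [[-0.093,0.1575,0.03],[0,0,0]],
], grip=0.92, force=6)

```text
time: 7.05
eef_pos: [0.4156, -0.1902, 0.127]
tcp_rot: [-3.136, -0.178, 0.002]
wrist_force: [0.1, -0.9, 0.3]
finger_gap: 0.0858
```

```bash
python3 - <<'E'
from h import *
s=get_state(); print(w2p(s["eef_pos"]),s["wrist_force"],s["finger_gap"])
m=camera_model("wrist");im=get_image("wrist")[:,:,::-1].copy()
t=cv2.imread("pics/a_top.png"); mt=camera_model("top")
big=cv2.resize(t[190:280,330:430],None,fx=7,fy=7,interpolation=cv2.INTER_CUBIC)
# a: face points; finger footprints
P={"gf":(-.091,-.161,.038),"gfT":(-.091,-.161,.055),"tfT":(-.091,-.102,.053),"tend":(-.124,-.102,.053),"tfar":(-.06,-.102,.053)}
for n,p in P.items():
    q=(proj("top",p2w(p),mt)-[330,190]+.5)*7-.5; cv2.circle(big,tuple(int(v) for v in q.round()),4,(0,255,0),1)
    q=proj("wrist",p2w(p),m); cv2.circle(im,tuple(int(v) for v in q.round()),3,(0,255,0),1)
cv2.imwrite("pics/f_w.png",im);cv2.imwrite("pics/f_t.png",big)
x,y,a=np.load("press.npy")
delta(p2w([-.094,-.1425,.022]),a)
E
```

```text
[-0.09448345 -0.14163768  0.12698102] [ 0.06640476 -0.8554902   0.32784381] 0.08581305038034868
shift [0.0002 0.0009 0.1056] turn [-0.0002  0.0001  0.001 ] rows>= 2.111904901478967 0.011189490183940458
```

View pics/f_w.png

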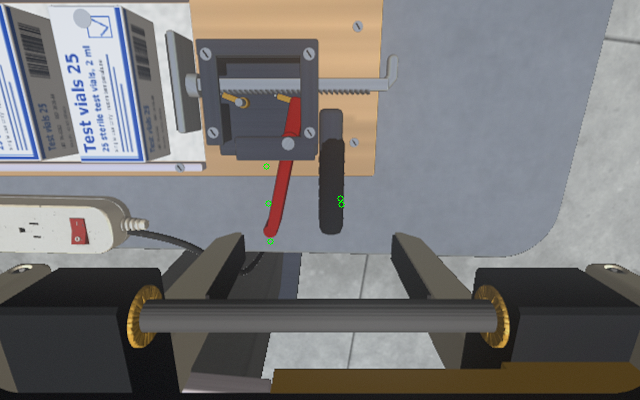

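View pics/f_t.png

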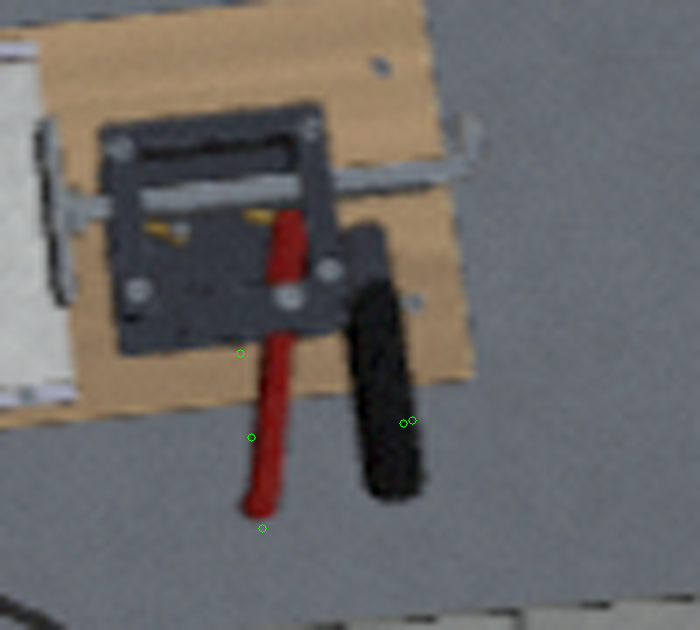

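>>> apply_moves([
  [[0,0.001,0],[0,0,0]],
  [[0,0.001,0.03],[0,0,0]],
  [[0,0.001,0.06],[0,0,0]],
  [[0,0.001,0.085],[0,0,0]],
  [[0,0.001,0.1],[0,0,0]],
  [[0,0.001,0.106],[0,0,0]],
  [[0,0.001,0.106],[0,0,0]],
], grip=1.0)

```text
time: 7.8
eef_pos: [0.4158, -0.1918, 0.0216]
tcp_rot: [-3.136, -0.178, 0.0]
wrist_force: [0.6, 0.6, 0.4]
finger_gap: 0.0929
```

```bash
python3 - <<'E'
from h import *
s=get_state(); print(w2p(s["eef_pos"]),s["wrist_force"],s["finger_gap"])
im=get_image("wrist")[:,:,::-1]; cv2.imwrite("pics/g_w.png",im)
E
```

```text
[-0.09446616 -0.1432361   0.02161328] [0.6032514  0.57306799 0.41929799] 0.09294477960258653
```

View pics/g_w.png

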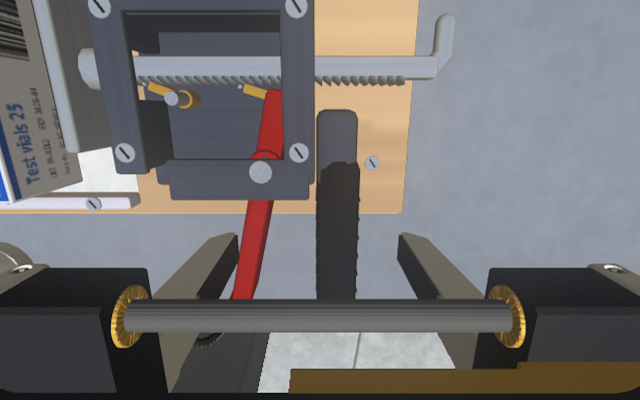

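>>> apply_moves([
  [[0,0,0],[0,0,0]],
  [[0,0,0],[0,0,0]],
  [[0,0,0],[0,0,0]],
  [[0,0,0],[0,0,0]],
  [[0,0,0],[0,0,0]],
  [[0,0,0],[0,0,0]],
  [[0,0,0],[0,0,0]],
  [[0,0,0],[0,0,0]],
], grip=0.36, force=6)

```text
time: 8.65
eef_pos: [0.4153, -0.1918, 0.0215]
tcp_rot: [-3.136, -0.177, 0.001]
wrist_force: [-3.5, 2.1, 0.9]
finger_gap: 0.0383
```

```bash
python3 - <<'E'
from h import *
s=get_state(); print(w2p(s["eef_pos"]),s["wrist_force"],s["finger_gap"])
im=get_image("wrist")[:,:,::-1]; cv2.imwrite("pics/h_w.png",im)
E
```

```text
[-0.09490897 -0.14318365  0.0215419 ] [-3.52781679  2.14981976  0.93644909] 0.03828901070516341
```

View pics/h_w.png

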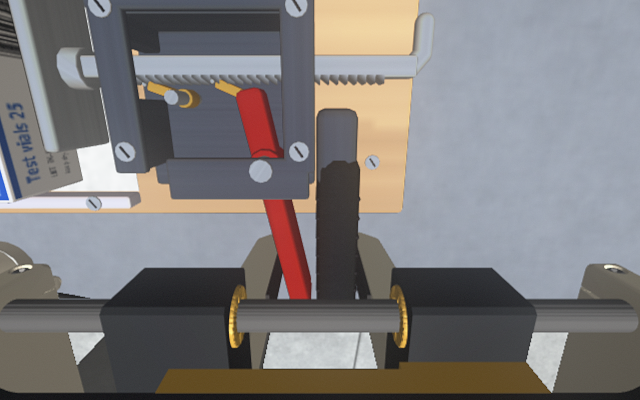

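>>> apply_moves([
  [[0,0,0],[0,0,0]],
  [[0,0,0],[0,0,0]],
  [[0,0,0],[0,0,0]],
  [[0,0,0],[0,0,0]],
  [[0,0,0],[0,0,0]],
  [[0,0,0],[0,0,0]],
  [[0,0,0],[0,0,0]],
], grip=1.0)

```text
time: 9.4
eef_pos: [0.4156, -0.1921, 0.0216]
tcp_rot: [3.136, 0.177, 0.0]
wrist_force: [0.6, 0.9, -0.5]
finger_gap: 0.0893
```

>>> apply_moves([
  [[0,0,0],[0,0,0]],
  [[0,0,0],[0,0,0]],
  [[0,0,0],[0,0,0]],
  [[0,0,0],[0,0,0]],
  [[0,0,0],[0,0,0]],
  [[0,0,0],[0,0,0]],
  [[0,0,0],[0,0,0]],
  [[0,0,0],[0,0,0]],
  [[0,0,0],[0,0,0]],
], grip=0.36, force=6)

```text
time: 10.3
eef_pos: [0.415, -0.1919, 0.0211]
tcp_rot: [-3.136, -0.177, 0.002]
wrist_force: [-5.0, -1.1, -1.3]
finger_gap: 0.038
```

```bash
python3 - <<'E'
from h import *
s=get_state(); print(w2p(s["eef_pos"]),s["wrist_force"],s["finger_gap"])
im=get_image("wrist")[:,:,::-1]; cv2.imwrite("pics/i_w.png",im)
im=get_image("top")[:,:,::-1]; cv2.imwrite("pics/i_t.png",cv2.resize(im[150:285,220:420],None,fx=4,fy=4,interpolation=cv2.INTER_CUBIC))
E
```

```text
[-0.09522227 -0.1432651   0.02114099] [-5.03365632 -1.07050401 -1.26635572] 0.03800063035081038
```

View pics/i_w.png

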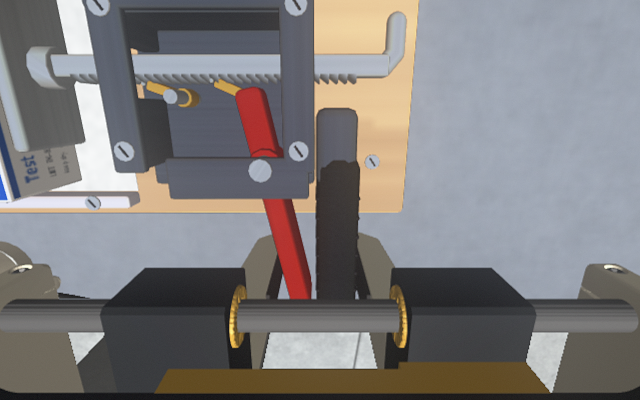

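View pics/i_t.png

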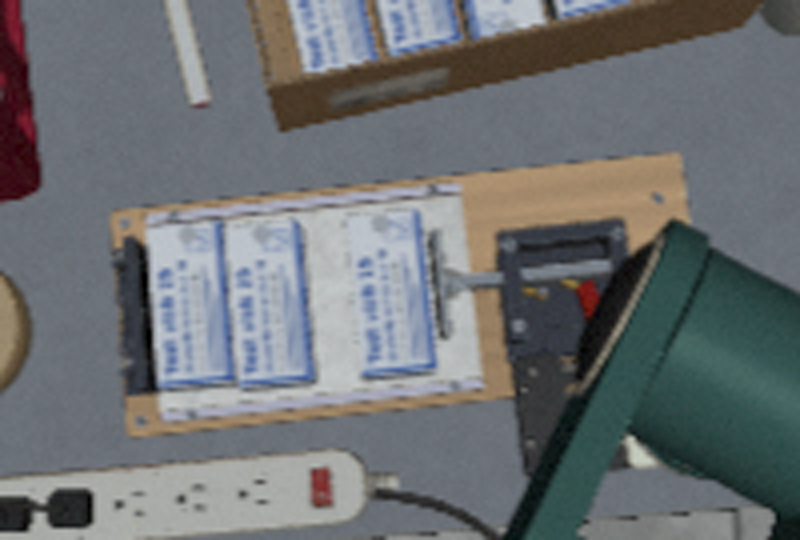

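>>> apply_moves([
  [[0,0,0],[0,0,0]],
  [[0,0,0],[0,0,0]],
  [[0,0,0],[0,0,0]],
  [[0,0,0],[0,0,0]],
  [[0,0,0],[0,0,0]],
  [[0,0,0],[0,0,0]],
  [[0,0,0],[0,0,0]],
], grip=1.0)

```text
time: 11.1
eef_pos: [0.4157, -0.1921, 0.0217]
tcp_rot: [3.136, 0.177, 0.0]
wrist_force: [1.0, -0.9, -0.2]
finger_gap: 0.0892
```

>>> apply_moves([
  [[0,0,0],[0,0,0]],
  [[0,0,0],[0,0,0]],
  [[0,0,0],[0,0,0]],
  [[0,0,0],[0,0,0]],
  [[0,0,0],[0,0,0]],
  [[0,0,0],[0,0,0]],
  [[0,0,0],[0,0,0]],
  [[0,0,0],[0,0,0]],
  [[0,0,0],[0,0,0]],
], grip=0.36, force=6)

```text
time: 12.0
eef_pos: [0.415, -0.1918, 0.0211]
tcp_rot: [-3.136, -0.177, 0.002]
wrist_force: [-5.0, 1.6, -1.6]
finger_gap: 0.0379
```

>>> apply_moves([
  [[0,0,0],[0,0,0]],
  [[0,0,0],[0,0,0]],
  [[0,0,0],[0,0,0]],
  [[0,0,0],[0,0,0]],
  [[0,0,0],[0,0,0]],
  [[0,0,0],[0,0,0]],
  [[0,0,0],[0,0,0]],
], grip=1.0)

```text
time: 12.7
eef_pos: [0.4157, -0.1921, 0.0217]
tcp_rot: [3.136, 0.177, 0.0]
wrist_force: [-0.3, -0.4, -0.3]
finger_gap: 0.0893
```

>>> apply_moves([
  [[0,0,0],[0,0,0]],
  [[0,0,0],[0,0,0]],
  [[0,0,0],[0,0,0]],
  [[0,0,0],[0,0,0]],
  [[0,0,0],[0,0,0]],
  [[0,0,0],[0,0,0]],
  [[0,0,0],[0,0,0]],
  [[0,0,0],[0,0,0]],
  [[0,0,0],[0,0,0]],
], grip=0.36, force=6)

```text
time: 13.6
eef_pos: [0.415, -0.1918, 0.0211]
tcp_rot: [-3.136, -0.177, 0.002]
wrist_force: [-5.4, -0.3, -1.8]
finger_gap: 0.0381
```

```bash
python3 - <<'E'
from h import *
s=get_state(); print(w2p(s["eef_pos"]),s["wrist_force"],s["finger_gap"])
im=get_image("top")[:,:,::-1]; cv2.imwrite("pics/j_t.png",cv2.resize(im[150:285,220:420],None,fx=4,fy=4,interpolation=cv2.INTER_CUBIC))
E
```

```text
[-0.09523961 -0.1432072   0.02111891] [-5.36729985 -0.32065862 -1.83167422] 0.0380646016151561
```

View pics/j_t.png

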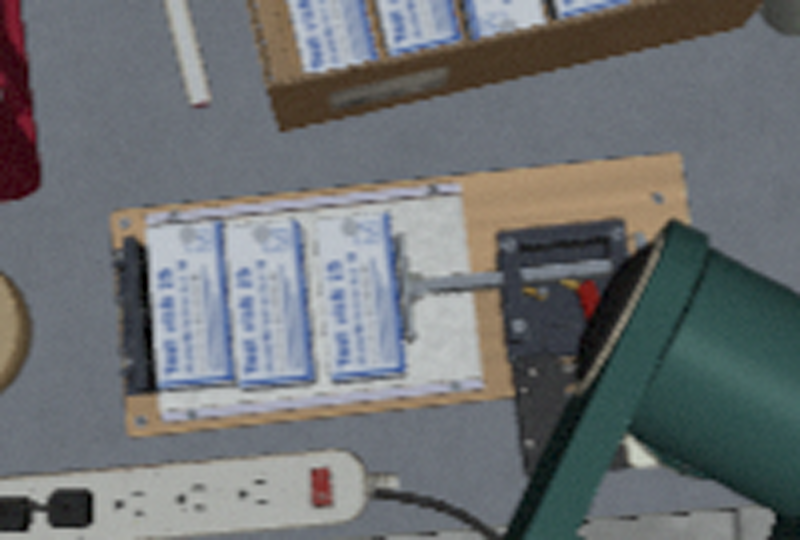

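>>> apply_moves([
  [[0,0,0],[0,0,0]],
  [[0,0,0],[0,0,0]],
  [[0,0,0],[0,0,0]],
  [[0,0,0],[0,0,0]],
  [[0,0,0],[0,0,0]],
  [[0,0,0],[0,0,0]],
  [[0,0,0],[0,0,0]],
], grip=1.0)

```text
time: 14.35
eef_pos: [0.4156, -0.1921, 0.0217]
tcp_rot: [3.136, 0.177, 0.0]
wrist_force: [0.3, 0.2, -0.5]
finger_gap: 0.0892
```

>>> apply_moves([
  [[0,0,0],[0,0,0]],
  [[0,0,0],[0,0,0]],
  [[0,0,0],[0,0,0]],
  [[0,0,0],[0,0,0]],
  [[0,0,0],[0,0,0]],
  [[0,0,0],[0,0,0]],
  [[0,0,0],[0,0,0]],
  [[0,0,0],[0,0,0]],
  [[0,0,0],[0,0,0]],
], grip=0.36, force=6)

```text
time: 15.25
eef_pos: [0.4149, -0.1917, 0.0211]
tcp_rot: [-3.136, -0.177, 0.003]
wrist_force: [-5.2, 1.6, -0.9]
finger_gap: 0.0383
```

```bash
python3 - <<'E'
from h import *
s=get_state(); print(w2p(s["eef_pos"]),s["wrist_force"],s["finger_gap"])
im=get_image("top")[:,:,::-1]; cv2.imwrite("pics/k_t.png",cv2.resize(im[150:285,220:420],None,fx=4,fy=4,interpolation=cv2.INTER_CUBIC))
E
```

```text
[-0.09529039 -0.14309727  0.0211042 ] [-5.21576175  1.55844623 -0.94373108] 0.03830174585148732
```

View pics/k_t.png

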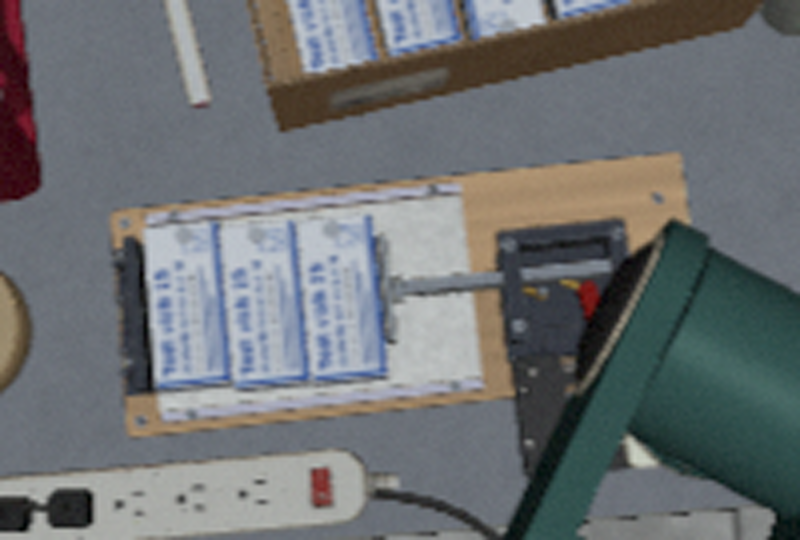

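>>> apply_moves([
  [[0,0,0],[0,0,0]],
  [[0,0,0],[0,0,0]],
  [[0,0,0],[0,0,0]],
  [[0,0,0],[0,0,0]],
  [[0,0,0],[0,0,0]],
  [[0,0,0],[0,0,0]],
  [[0,0,0],[0,0,0]],
], grip=1.0)

```text
time: 16.0
eef_pos: [0.4157, -0.192, 0.0217]
tcp_rot: [3.136, 0.177, 0.0]
wrist_force: [0.5, -0.9, -0.1]
finger_gap: 0.0894
```

>>> apply_moves([
  [[0,0,0],[0,0,0]],
  [[0,0,0],[0,0,0]],
  [[0,0,0],[0,0,0]],
  [[0,0,0],[0,0,0]],
  [[0,0,0],[0,0,0]],
  [[0,0,0],[0,0,0]],
  [[0,0,0],[0,0,0]],
  [[0,0,0],[0,0,0]],
  [[0,0,0],[0,0,0]],
], grip=0.36, force=6)

```text
time: 16.9
eef_pos: [0.4149, -0.1908, 0.0212]
tcp_rot: [-3.134, -0.177, 0.003]
wrist_force: [-6.2, 11.4, 4.6]
finger_gap: 0.073
```

```bash
python3 - <<'E'
from h import *
s=get_state(); print(w2p(s["eef_pos"]),s["wrist_force"],s["finger_gap"])
im=get_image("top")[:,:,::-1]; cv2.imwrite("pics/l_t.png",cv2.resize(im[150:285,220:420],None,fx=4,fy=4,interpolation=cv2.INTER_CUBIC))
im=get_image("wrist")[:,:,::-1]; cv2.imwrite("pics/l_w.png",im)
E
```

```text
[-0.09521603 -0.14218008  0.02120628] [-6.18366954 11.42860293  4.57141051] 0.0730252557426234
```

View pics/l_t.png

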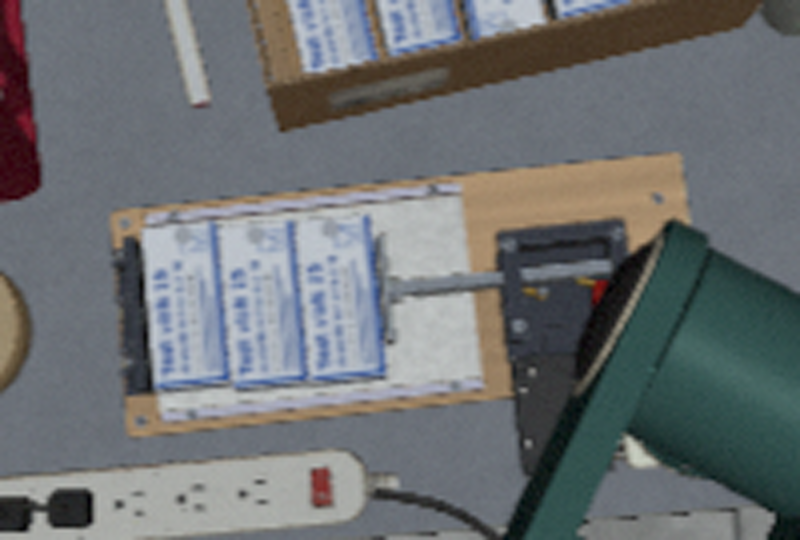

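View pics/l_w.png

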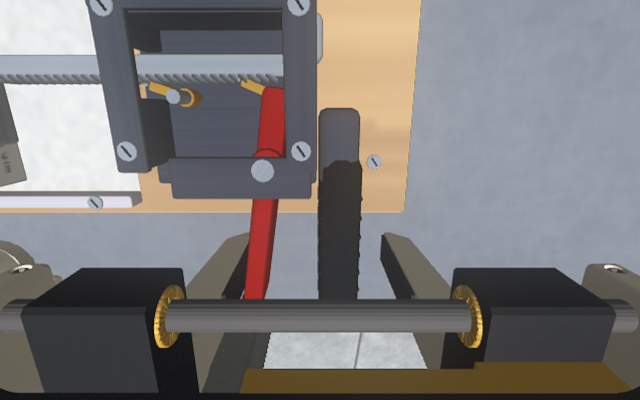

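>>> apply_moves([
  [[0,0,0],[0,0,0]],
  [[0,0,0],[0,0,0]],
  [[0,0,0],[0,0,0]],
  [[0,0,0],[0,0,0]],
], force=9)

```text
time: 17.4
eef_pos: [0.4145, -0.1902, 0.021]
tcp_rot: [-3.132, -0.177, 0.004]
wrist_force: [-9.5, 17.0, 7.2]
finger_gap: 0.0688
```

>>> apply_moves([
  [[0,0,0],[0,0,0]],
  [[0,0,0],[0,0,0]],
  [[0,0,0],[0,0,0]],
  [[0,0,0],[0,0,0]],
  [[0,0,0],[0,0,0]],
  [[0,0,0],[0,0,0]],
], force=11)

```text
time: 18.0
eef_pos: [0.4143, -0.1898, 0.021]
tcp_rot: [-3.131, -0.177, 0.005]
wrist_force: [-11.4, 19.9, 10.8]
finger_gap: 0.0656
```

```bash
python3 - <<'E'
from h import *
im=get_image("top")[:,:,::-1]; cv2.imwrite("pics/m_t.png",cv2.resize(im[175:265,240:360],None,fx=6,fy=6,interpolation=cv2.INTER_CUBIC))
s=get_state(); print(s["time"],w2p(s["eef_pos"]),s["wrist_force"],s["finger_gap"],s["joint_vel"].round(4))
E
```

```text
18.05 [-0.09569197 -0.141118    0.02097077] [-11.84962368  21.72851646  10.23459507] 0.06623326700167184 [ 0.0002 -0.0006  0.0004 -0.0018  0.0005  0.0003]
```

View pics/m_t.png

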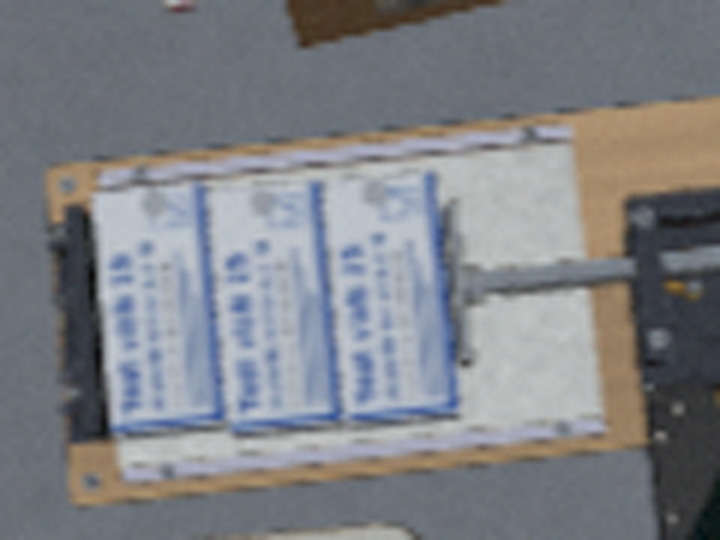

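>>> apply_moves([
  [[0,0,0],[0,0,0]],
  [[0,0,0],[0,0,0]],
  [[0,0,0],[0,0,0]],
  [[0,0,0],[0,0,0]],
  [[0,0,0],[0,0,0]],
  [[0,0,0],[0,0,0]],
  [[0,0,0],[0,0,0]],
  [[0,0,0],[0,0,0]],
])

```text
time: 18.85
eef_pos: [0.4143, -0.1898, 0.021]
tcp_rot: [-3.131, -0.177, 0.005]
wrist_force: [-11.5, 20.1, 9.3]
finger_gap: 0.0651
```

```bash
python3 - <<'E'
from h import *
s=get_state(); print(s["time"],w2p(s["eef_pos"]),s["wrist_force"],s["finger_gap"])
u=lambda x,y:((np.array([x,y])+.5)/6-.5+[240,175])
for n,q,z in [("c1 stop side far",(95,190),.058),("c1 near",(112,430),.058),("c3 pusher side",(436,172),.058),("c3 near",(457,410),.058),("pusher",(448,200),.056)]: print(n,w2p(ray("top",u(*q),z)).round(4))
E
```

```text
18.85 [-0.0957159  -0.14111496  0.02096836] [-11.51544204  20.12558821   9.29352278] 0.06510813421520402
c1 stop side far [0.0562 0.1687 0.058 ]
c1 near [-0.048   0.1697  0.058 ]
c3 pusher side [0.0487 0.0207 0.058 ]
c3 near [-0.0548  0.0224  0.058 ]
pusher [0.0362 0.0168 0.056 ]
```

```bash
python3 - <<'E'
from h import *
im=get_image("top")[:,:,::-1]; big=cv2.resize(im[180:260,240:340],None,fx=8,fy=8,interpolation=cv2.INTER_CUBIC)
m=camera_model("top")
def d(p,c):
    q=(proj("top",p2w(p),m)-[240,180]+.5)*8-.5; cv2.circle(big,tuple(int(v) for v in q.round()),4,c,1)
for x in (-.04,0,.04):
    d((x,.175,.065),(0,0,255)); d((x,.175,.015),(0,255,255)); d((x,.175,.058),(0,255,0)); d((x*.8,.025,.056),(255,0,255))
d((.077,.196,.015),(0,0,255));d((-.077,.196,.015),(0,0,255))
cv2.imwrite("pics/n.png",big)
E
```

```text
(no output)
```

View pics/n.png

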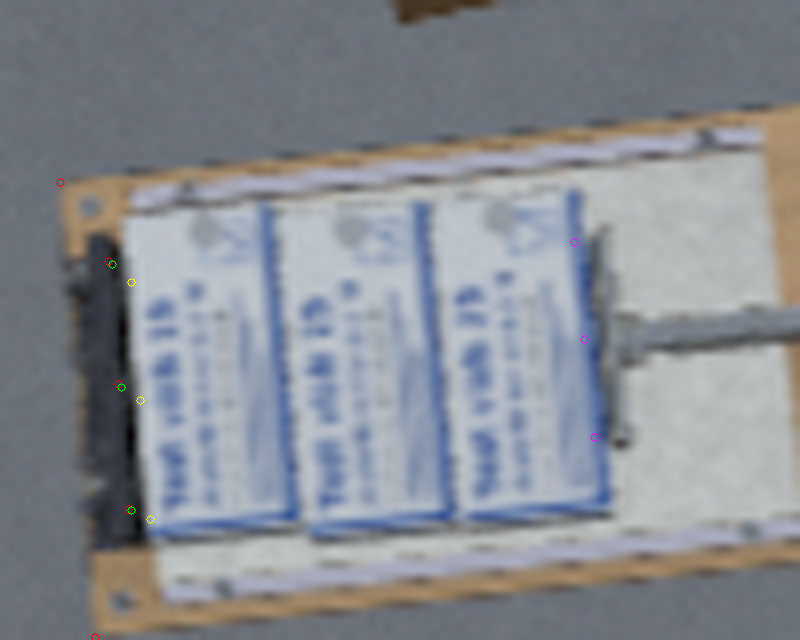

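```bash
python3 - <<'E'
from h import *
now=get_image("top")[:,:,::-1]; a=cv2.imread("pics/a_top.png"); s=get_image("scene")[:,:,::-1]; s0=cv2.imread("pics/a_scene.png")
z=lambda i:cv2.resize(i[195:250,243:283],None,fx=9,fy=9,interpolation=cv2.INTER_CUBIC)
cv2.imwrite("pics/o1.png",np.hstack([z(a),z(now)]))
z=lambda i:cv2.resize(i[185:275,285:405],None,fx=6,fy=6,interpolation=cv2.INTER_CUBIC)[:, :]
cv2.imwrite("pics/o2.png",z(s)); 
g=lambda i:cv2.cvtColor(np.ascontiguousarray(i),cv2.COLOR_BGR2GRAY)
# carton-1 shift, and pusher shift, in px by template matching of the pusher connection
t=g(a)[206:246,335:341]
for n,(r0,r1,c0,c1),(d0,d1) in [("pusher",(204,236,333,342),(-40,5)),("c1",(206,244,259,274),(-6,6)),("c2",(206,244,279,294),(-8,6)),("stop",(205,250,247,255),(-4,4))]:
    tp=cv2.resize(g(a)[r0:r1,c0:c1],None,fx=6,fy=6,interpolation=cv2.INTER_CUBIC)
    w=cv2.resize(g(now)[r0-4:r1+9,c0+d0:c1+d1],None,fx=6,fy=6,interpolation=cv2.INTER_CUBIC)
    _,v,_,l=cv2.minMaxLoc(cv2.matchTemplate(w,tp,cv2.TM_CCOEFF_NORMED)); print(n,v,l[0]/6+d0,l[1]/6-4)
print(get_state()["wrist_force"])
E
```

```text
pusher 0.6693348288536072 -22.833333333333332 2.333333333333333
c1 0.9584861397743225 -1.0 0.16666666666666696
c2 0.9404025673866272 -1.333333333333333 0.16666666666666696
stop 0.9939301013946533 0.0 0.0
[-11.72021423  20.21620831  10.40438478]
```

View pics/o1.png

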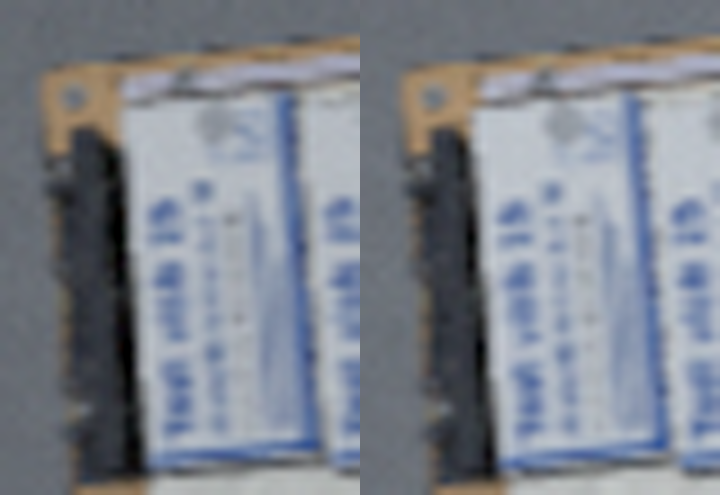

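View pics/o2.png

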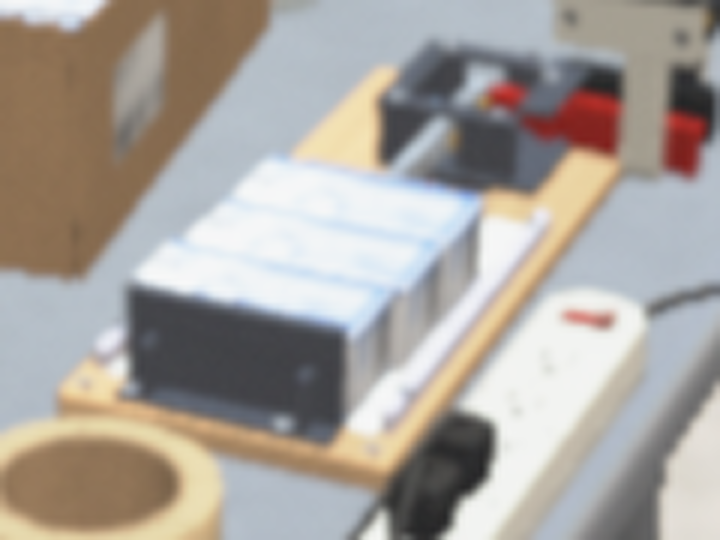

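```bash
python3 - <<'E'
from h import *
print(hand_in()); s=get_state(); print(s["time"],s["wrist_force"],s["finger_gap"])
E
```

```text
the job is handed in; nothing more can be done
None
the job is handed in; nothing more can be done
```

I laid the loose carton flat in the gap with its long side across the bed and let go of it. I then pumped the trigger five full squeezes, and on the sixth it stalled with the row tight. I handed in at about 19 s, still squeezing.

**Final checks**
- **Pressure:** the set grip was 11 N. One finger was bearing on the trigger, and the wrist read about 20 to 23 N of pull, steady for the last second or so. By your figures that puts roughly 25 to 30 N on the row.
- **Row:** the top and scene views show the three cartons touching each other, the stop and the pusher. They are square to the bed.
- **Other items:** the other items showed no change in the views I took. I did not check each one separately at the end.

**Where the checks disagreed**
- My pixel estimates of the row's end faces and the pusher came out 4 to 8 mm short of the nominal positions. They put the pusher's advance at about 53 to 58 mm, against the expected 61 mm.
- I put this down to calibration and corner-picking error. The trigger stalled early, and the last views show no clear gap at the stop beyond a dark line about a pixel wide.

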